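Reload the receiver's coil tray in reverse order

TASK

Move the four plug-in coils from the wooden rack into the aluminium tray, one to a pocket and standing upright on the pocket floor, in the reverse order: the coil at the left end of the rack goes into the pocket at the right end of the tray, the second from the left into the second from the right, and so on. Leave the fragile glass valve where it stands.

Things in the scene. Friction and masses are not known exactly. Their poses are not given: they have to be found in the camera images.
- coil_red_mid (a point): centre (half-way up) of the red-capped plug-in coil, a loose upright ceramic tube 66 mm tall with a red cap on top: tube and cap 30 mm across, black foot 36 mm across (bottom 8 mm); 0.09 kg or so; z is up along the tube; its yaw means nothing
- coil_blue_mid (a point): centre (half-way up) of the blue-capped plug-in coil, a loose upright ceramic tube 66 mm tall with a blue cap on top: tube and cap 30 mm across, black foot 36 mm across (bottom 8 mm); 0.09 kg or so; z is up along the tube; its yaw means nothing
- coil_yellow_mid (a point): centre (half-way up) of the yellow-capped plug-in coil, a loose upright ceramic tube 66 mm tall with a yellow cap on top: tube and cap 30 mm across, black foot 36 mm across (bottom 8 mm); 0.09 kg or so; z is up along the tube; its yaw means nothing
- coil_green_mid (a point): centre (half-way up) of the green-capped plug-in coil, a loose upright ceramic tube 66 mm tall with a green cap on top: tube and cap 30 mm across, black foot 36 mm across (bottom 8 mm); 0.09 kg or so; z is up along the tube; its yaw means nothing
- seat_red: the red disc on the wooden rack, fixed, on which the red coil stands at the start: 52 mm across, 3 mm thick, origin at the centre of its underside (18 mm above the desk), x across the rack and y along it. The rack is 76 mm wide, with its four discs 60 mm apart in a row, in any colour order; y points to the robot's left, give or take 0.2 rad
- seat_blue: the blue disc on the wooden rack, fixed, on which the blue coil stands at the start: 52 mm across, 3 mm thick, origin at the centre of its underside (18 mm above the desk), x across the rack and y along it. The rack is 76 mm wide, with its four discs 60 mm apart in a row, in any colour order; y points to the robot's left, give or take 0.2 rad
- seat_yellow: the yellow disc on the wooden rack, fixed, on which the yellow coil stands at the start: 52 mm across, 3 mm thick, origin at the centre of its underside (18 mm above the desk), x across the rack and y along it. The rack is 76 mm wide, with its four discs 60 mm apart in a row, in any colour order; y points to the robot's left, give or take 0.2 rad
- seat_green: the green disc on the wooden rack, fixed, on which the green coil stands at the start: 52 mm across, 3 mm thick, origin at the centre of its underside (18 mm above the desk), x across the rack and y along it. The rack is 76 mm wide, with its four discs 60 mm apart in a row, in any colour order; y points to the robot's left, give or take 0.2 rad
- tray: the aluminium tray, fixed: 66 mm (x) by 248 mm (y), origin at the centre of its underside on the desk, y along its row of pockets, to the robot's left give or take 0.2 rad; four open pockets in a row, centres at y = 90, 30, -30 and -90 mm, x = 0, each about 58 by 58 mm inside; pocket floor 4 mm and walls 12 mm above the desk. The tray may lie nearer to the robot than the rack or beyond it
- valve_mid (a point): centre of the glass radio valve standing on its black base on the desk to the left of the work, loose and fragile, 90 mm tall, 43 mm across; to be left alone

How it is judged:
By the outcome, as a careful person would: the job done as asked, in the order asked, and still so for the second after the job is handed in, with the robot touching nothing.
It also fails if it takes over 96 s, if anything falls off the work surface, if the arm or the gripper's body presses on something with over 40 N, if the wrist force passes 120 N, or if a joint passes its speed limit or range.

ROBOT

A 6-joint arm with a two-finger parallel gripper is mounted at the origin on the work surface. World frame = base frame: x ahead of the robot, y to its left, z up, the work surface at z = 0. Lengths are in m, angles in rad, forces in N, time in s.
With the tool pointing down it reaches from about 0.35 to 0.975 m from the base axis. Payload 4.9 kg.
Tool frame: the origin (TCP) lies at the very end of the fingers, on their centre line; the grasp point (between the pads) lies 19 mm behind it; z points along the fingers, y is the line along which they close (so a half turn about z gives the same grasp; the last joint's range is limited). The gripper opens to 85 mm and grips with 20 to 120 N. Pads are 22 mm wide; open, the fingers measure 114 mm over their backs; the gripper's body (76 mm by 85 mm) begins 54 mm behind the grasp point. The pads swing forward as they close: fully open they stand 13 mm farther back than shut.
Start: joints at [-1.317, 0.053, 1.613, -0, 1.476, -0.119], TCP at [0.228, -0.582, 0.231] pointing down, gripper open.
Joint ranges: [-3.01, 3.01], [-1.01, 2.22], [0.06, 2.58], [-1.02, 4.17], [0.09, 2.62], [-3.14, 3.14]. Speed limits (rad/s): [2.57, 2.57, 3.14, 3.14, 3.14, 3.14].

INTERFACE

Orientations are given as a rotation vector (axis times angle).
In Python, from station import * gives the robot as it stands.
- The arm moves only by the shell command python3 -m crank 'ROWS' [OPENING] [FORCE]. ROWS is JSON, a list of rows, each an object with "offset": the shift along the tool's x, y, z in m, a list of three; "twist": the turn, a rotation vector about the tool's x, y, z in degrees, a list of three. In form: [{"offset": [x, y, z], "twist": [rx, ry, rz]}, ...]. A call has 1 to 20 rows; each row is the pose to reach, as a shift and turn from the pose commanded when the call began, along the tool's axes at that moment; what a row does not reach only later rows make up. A row lasts 1/8 s, in which the tool goes at most 62.5 mm and 10.7 degrees, less where a joint would pass 70% of its speed; a pose out of reach is approached as far as the arm can. A call with a gripper value outside its range is refused whole. OPENING is the opening, from 0 (shut) to 1 (fully open), set as the call begins (- or left out, the last holds). The fingers move at their own pace and stop on an object; FORCE is the grip in N (left out, the last holds). Time passes only in rows, so rows that repeat a pose let the fingers close. It gives the time, the measured TCP pose, the force, the opening and the grip force at its end, in the units of the state.
- get_obs(): the state, without advancing time (a new reading comes with each control period).
- get_image(name): name is "side" or "top"; returns the picture (480x640x3 uint8, red, green, blue); there is no depth.
- get_calibration(name): a dict with "intrinsics" (3x3 intrinsics, pixels), "world_from_camera" (4x4, takes a point from camera to world coordinates). Camera axes: x right, y up, looking along -z (the intrinsics and any distortion apply to the point x, -y, -z); pixel columns grow to the right and rows downward; lengths in m; the calibration is good to about 2 mm. A picture is of the moment at which its call begins. get_calibration takes no time and is no camera call.
- finish_job(): hands the job in; it is judged then, once.
Trained networks look in the newest picture that a camera, given by its name, has taken for a name from the list of things; names that differ only in an ending like _2 or _b are one class to them, and where a whole thing is asked for, a point or a joint stands for the part that bears it (a point fixed in the world has none). Each returns a list of dicts, best first, with "confidence" (0 to 1); they miss things now and then, are a little off and sometimes report something else, mostly with a low value. They report only what shows in the picture. A call takes as long as a camera call.
- cut_out(query, camera): "region" (480x640 bool, what is visible of it) and "rect" ([centre column, centre row, width, height] in pixels, round what is visible of it).
The state is a dict: "t": time; "q": joint angles; "dq": joint speeds; "effort": joint torques, N m; "tool_pos": TCP position; "tool_rot": TCP orientation; "contact_force": force on the tool from outside, world axes, zero at the start; "wrist_torque": the same for the moment, N m; "opening": finger opening in m; "grip_force": force on a finger pad.
Only numpy, scipy, OpenCV 4.12 (cv2) and the standard library are available. Lean on these libraries where they do the work, as an engineer would, in place of code of your own. Each camera call takes 0.05 s, during which the arm holds its last target. There are 200 camera calls.

## Working session

There is one attempt and no reset: what is moved stays moved. The work goes in short steps, Python scripts to look and compute and a shell command to move; the robot and the scene stay as the last step left them, time stands still between calls to the robot, and variables do not carry over. Pictures are saved under pics/ and viewed, at most 14 in all, crops included, and the job is handed in when it is done.

```bash
mkdir -p pics; python3 - <<'E'
from station import *
import cv2,numpy as np
o=get_obs();print({k:np.round(v,3) for k,v in o.items()})
for n in("side","top"):
    im=get_image(n);cv2.imwrite(f"pics/{n}0.png",im[:,:,::-1])
    c=get_calibration(n);print(n,np.round(c["intrinsics"],1).tolist(),np.round(c["world_from_camera"],3).tolist(),c.keys())
E
```

```text
{'t': np.float64(0.0), 'q': array([-1.317,  0.053,  1.614, -0.   ,  1.476, -0.119]), 'dq': array([-0.001, -0.   ,  0.   , -0.002, -0.001,  0.   ]), 'effort': array([-1.0000e-03, -3.9368e+01, -3.7018e+01, -0.0000e+00,  7.0000e-03,
       -0.0000e+00]), 'tool_pos': array([ 0.227, -0.581,  0.23 ]), 'tool_rot': array([-3.085, -0.582,  0.   ]), 'contact_force': array([-0.032,  0.268,  0.235]), 'wrist_torque': array([ 0.051, -0.04 , -0.048]), 'grip_force': np.float64(0.0), 'opening': np.float64(0.086)}
side [[467.3, 0.0, 315.4], [0.0, 467.3, 235.4], [0.0, 0.0, 1.0]] [[-0.958, 0.185, -0.219, 0.376], [-0.287, -0.58, 0.762, 0.724], [0.014, 0.793, 0.609, 0.573], [0.0, 0.0, 0.0, 1.0]] dict_keys(['intrinsics', 'world_from_camera'])
top [[547.4, 0.0, 317.7], [0.0, 547.4, 234.5], [0.0, 0.0, 1.0]] [[-0.011, 0.992, -0.124, 0.438], [-1.0, -0.009, 0.019, 0.103], [0.018, 0.125, 0.992, 0.922], [0.0, 0.0, 0.0, 1.0]] dict_keys(['intrinsics', 'world_from_camera'])
```

View pics/side0.png

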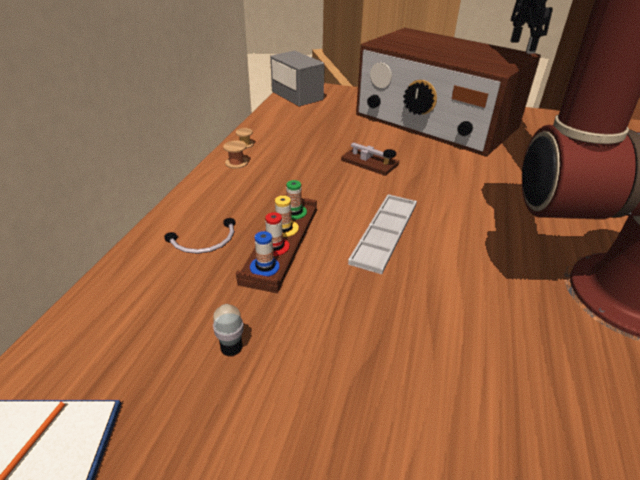

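View pics/top0.png

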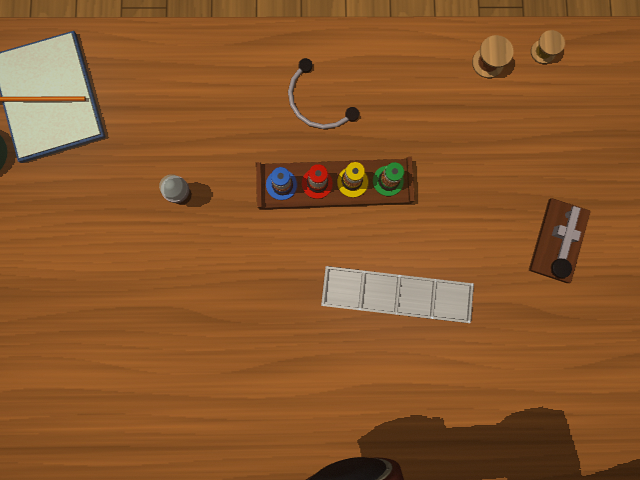

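The top view shows the rack, with the coils left to right as blue (280,182), red (317,180), yellow (353,178) and green (390,178). The tray is nearer the robot at (397,294), and the valve is at (174,189), clear of the work. So blue goes in the rightmost pocket and green in the leftmost. Next I'll fit the poses using both cameras.

```bash
cat > h.py <<'E'
from station import *
import cv2,numpy as np
from scipy.optimize import minimize
from scipy.spatial.transform import Rotation as R
CAL={n:get_calibration(n) for n in("side","top")}
def proj(n,P):
    T=CAL[n]["world_from_camera"];K=np.array(CAL[n]["intrinsics"]);T=np.array(T)
    p=(np.atleast_2d(P)-T[:3,3])@T[:3,:3]; p=p*[1,-1,-1]
    u=p@K.T; return u[:,:2]/u[:,2:]
def hull_mask(n,P,s=4):
    m=np.zeros((480*s,640*s),np.uint8)
    h=cv2.convexHull(np.float32(proj(n,P)*s+s/2))
    cv2.fillConvexPoly(m,np.int32(np.round(h)),255)
    return cv2.resize(m,(640,480),interpolation=cv2.INTER_AREA)/255.
a=np.linspace(0,2*np.pi,40)
def ring(x,y,z,r): return np.c_[x+r*np.cos(a),y+r*np.sin(a),z+0*a]
def coil_mask(n,x,y,z0):
    return np.maximum(hull_mask(n,np.r_[ring(x,y,z0,.018),ring(x,y,z0+.008,.018)]),
                      hull_mask(n,np.r_[ring(x,y,z0+.008,.015),ring(x,y,z0+.066,.015)]))
def ray(n,uv,z):
    T=np.array(CAL[n]["world_from_camera"]);K=np.array(CAL[n]["intrinsics"])
    d=T[:3,:3]@(np.linalg.inv(K)@[uv[0],uv[1],1]*[1,-1,-1]); return (T[:3,3]+d*(z-T[2,3])/d[2])
def fit(model,masks,x0,step):
    f=lambda p:sum(np.abs(model(n,p)-masks[n]).sum()/masks[n].sum() for n in masks)
    x0=np.array(x0,float);S=np.vstack([x0]+[x0+np.eye(len(x0))[i]*step[i] for i in range(len(x0))])
    r=minimize(f,x0,method="Nelder-Mead",options=dict(initial_simplex=S,xatol=2e-4,fatol=1e-4,maxiter=150));return r.x,r.fun
def best(q,n):
    c=cut_out(q,n); return c[0] if c else None
def traypts(p,z):
    c,s=np.cos(p[2]),np.sin(p[2]);l=np.array([[i*.033,j*.124] for i in(-1,1) for j in(-1,1)])
    return np.c_[l@np.array([[c,s],[-s,c]])+p[:2],np.full(4,z)]
def traymask(n,p): return hull_mask(n,np.r_[traypts(p,0),traypts(p,.012)])
def rel(pos,yaw,o=None,t0=None):
    "shift in tool axes and twist to reach pos, pointing down, tool y at world angle yaw"
    o=o or get_obs();A=R.from_rotvec(o["tool_rot"])
    y=np.array([np.cos(yaw),np.sin(yaw),0]);z=np.array([0,0,-1.]);
    B=R.from_matrix(np.c_[np.cross(y,z),y,z])
    return np.round(A.inv().apply(np.array(pos)-o["tool_pos"])*1000,1),np.round((A.inv()*B).as_rotvec(degrees=True),1)
E
python3 - <<'E'
from h import *
get_image("side");get_image("top")
for c in("blue","red","yellow","green"):
    m={}
    for n in("side","top"):
        b=best(f"coil_{c}_mid",n)
        if b: m[n]=b["region"].astype(float);print(c,n,round(b["confidence"],2),np.round(b["rect"]),end=" ")
    x0=ray("top",best(f"coil_{c}_mid","top")["rect"][:2],.054)[:2]
    x,e=fit(lambda n,p:coil_mask(n,p[0],p[1],.021),m,x0,[.006,.006]);
    s=[np.round(fit(lambda n,p:coil_mask(n,p[0],p[1],.021),{n:m[n]},x0,[.006,.006])[0],4) for n in m]
    print("\n ->",np.round(x,4),round(e,2),s)
m={}
for n in("side","top"):
    b=best("tray",n);print(n,round(b["confidence"],2),np.round(b["rect"]));m[n]=b["region"].astype(float)
x0=np.r_[ray("top",[397,294],.01)[:2],.1]
for mm in(m,{"top":m["top"]},{"side":m["side"]}): print(fit(traymask,mm,x0,[.006,.006,-.1]))
# same with yaw sign start
print(fit(traymask,m,np.r_[x0[:2],-.1],[.006,.006,.05]))
for c in("blue","red","yellow","green"):
    l=[]
    for n in("side","top"):
        b=best("seat_"+c,n)
        l.append(None if b is None else np.round(ray(n,b["rect"][:2],.021)[:2],3))
    print("seat",c,l)
b=best("valve_mid","top");print("valve",ray("top",b["rect"][:2],.045))
E
```

```text
blue side 0.65 [264. 253.  22.  42.] blue top 0.78 [283. 180.  24.  32.] 
 -> [0.6358 0.1448] 0.13 [array([0.6354, 0.1444]), array([0.6362, 0.1454])]
red side 0.74 [274. 236.  20.  34.] red top 0.6 [320. 179.  18.  30.] 
 -> [0.6396 0.0856] 0.45 [array([0.6404, 0.0819]), array([0.6402, 0.0859])]
yellow side 0.68 [285. 217.  19.  41.] yellow top 0.86 [350. 178.  25.  29.] 
 -> [0.6429 0.0279] 0.41 [array([0.6426, 0.0255]), array([0.6429, 0.0279])]
green side 0.58 [294. 197.  17.  34.] green top 0.89 [391. 177.  22.  30.] 
 -> [ 0.6412 -0.0339] 0.32 [array([ 0.6414, -0.0346]), array([ 0.6418, -0.0339])]
side 0.85 [383. 234.  69.  80.]
top 0.75 [397. 296. 157.  52.]
(array([ 0.45144209, -0.04536143, -0.12536232]), np.float64(0.05945374161673689))
(array([ 0.45162589, -0.04481482, -0.130618  ]), np.float64(0.029219374582573246))
(array([ 0.45128277, -0.04605086, -0.12559546]), np.float64(0.026666958667309067))
(array([ 0.4514537 , -0.04517167, -0.12836374]), np.float64(0.057471000843929365))
seat blue [array([0.636, 0.154]), array([0.636, 0.148])]
seat red [array([0.625, 0.094]), array([0.632, 0.088])]
seat yellow [array([0.624, 0.037]), array([0.629, 0.023])]
seat green [array([ 0.625, -0.029]), None]
valve [0.62467015 0.31832898 0.045     ]
```

```bash
python3 - <<'E'
from h import *
print(rel([.641,-.034,.16],0))
c,s=np.cos(-.127),np.sin(-.127)
for y in(.09,.03,-.03,-.09): print(np.round([.4515-s*y,-.0452+c*y],4))
E
```

```text
(array([ 584.6, -359.9,   71.3]), array([ -0. ,  -0. , -68.6]))
[0.4629 0.0441]
[ 0.4553 -0.0154]
[ 0.4477 -0.075 ]
[ 0.4401 -0.1345]
```

```bash
python3 -m crank '[{"offset":[584.6e-3,-359.9e-3,71.3e-3],"twist":[0,0,-68.6]},{"offset":[0.5846,-0.3599,0.0713],"twist":[0,0,-68.6]},{"offset":[0.5846,-0.3599,0.0713],"twist":[0,0,-68.6]},{"offset":[0.5846,-0.3599,0.0713],"twist":[0,0,-68.6]},{"offset":[0.5846,-0.3599,0.0713],"twist":[0,0,-68.6]},{"offset":[0.5846,-0.3599,0.0713],"twist":[0,0,-68.6]},{"offset":[0.5846,-0.3599,0.0713],"twist":[0,0,-68.6]},{"offset":[0.5846,-0.3599,0.0713],"twist":[0,0,-68.6]},{"offset":[0.5846,-0.3599,0.0713],"twist":[0,0,-68.6]},{"offset":[0.5846,-0.3599,0.0713],"twist":[0,0,-68.6]},{"offset":[0.5846,-0.3599,0.0713],"twist":[0,0,-68.6]},{"offset":[0.5846,-0.3599,0.0713],"twist":[0,0,-68.6]},{"offset":[0.5846,-0.3599,0.0713],"twist":[0,0,-68.6]},{"offset":[0.5846,-0.3599,0.0713],"twist":[0,0,-68.6]},{"offset":[0.5846,-0.3599,0.0713],"twist":[0,0,-68.6]},{"offset":[0.5846,-0.3599,0.0713],"twist":[0,0,-68.6]}]' 1 30
```

```text
t: 3.35
tool_pos: [0.6408, -0.0348, 0.1603]
tool_rot: [2.223, 2.219, 0.0]
contact_force: [-0.5, -0.7, 0.2]
opening: 0.0854
grip_force: 0.0
```

```bash
python3 -m crank '[{"offset":[0.001,0,0.04],"twist":[0,0,0]},{"offset":[0.001,0,0.075],"twist":[0,0,0]},{"offset":[0.001,0,0.1],"twist":[0,0,0]},{"offset":[0.001,0,0.118],"twist":[0,0,0]},{"offset":[0.001,0,0.118],"twist":[0,0,0]},{"offset":[0.001,0,0.118],"twist":[0,0,0]}]' && python3 -m crank '[{"offset":[0,0,0],"twist":[0,0,0]},{"offset":[0,0,0],"twist":[0,0,0]},{"offset":[0,0,0],"twist":[0,0,0]},{"offset":[0,0,0],"twist":[0,0,0]},{"offset":[0,0,0],"twist":[0,0,0]},{"offset":[0,0,0],"twist":[0,0,0]},{"offset":[0,0,0],"twist":[0,0,0]},{"offset":[0,0,0],"twist":[0,0,0]}]' 0 40
```

```text
t: 4.1
tool_pos: [0.642, -0.0332, 0.0434]
tool_rot: [2.221, 2.219, 0.002]
contact_force: [0.4, -0.7, 0.1]
opening: 0.0857
grip_force: 0.0
t: 5.1
tool_pos: [0.6415, -0.033, 0.0427]
tool_rot: [2.222, 2.22, 0.001]
contact_force: [0.2, -0.2, 6.5]
opening: 0.029
grip_force: 39.7
```

```bash
python3 -m crank '[{"offset":[0,0,-0.03],"twist":[0,0,0]},{"offset":[0,0,-0.07],"twist":[0,0,0]},{"offset":[0,0,-0.11],"twist":[0,0,0]},{"offset":[0.015,-0.035,-0.11],"twist":[0,0,0]},{"offset":[0.035,-0.08,-0.11],"twist":[0,0,0]},{"offset":[0.055,-0.125,-0.11],"twist":[0,0,0]},{"offset":[0.07,-0.16,-0.11],"twist":[0,0,0]},{"offset":[0.077,-0.179,-0.11],"twist":[0,0,0]},{"offset":[0.077,-0.179,-0.11],"twist":[0,0,0]},{"offset":[0.077,-0.179,-0.11],"twist":[0,0,0]},{"offset":[0.077,-0.179,-0.11],"twist":[0,0,0]}]' && python3 - <<'E'
from h import *
cv2.imwrite("pics/s1.png",get_image("side")[80:380,150:550,::-1].repeat(2,0).repeat(2,1))
E
```

```text
t: 6.48
tool_pos: [0.4626, 0.0438, 0.1519]
tool_rot: [-2.223, -2.22, 0.0]
contact_force: [0.3, -0.4, -0.8]
opening: 0.0287
grip_force: 40.0
```

View pics/s1.png

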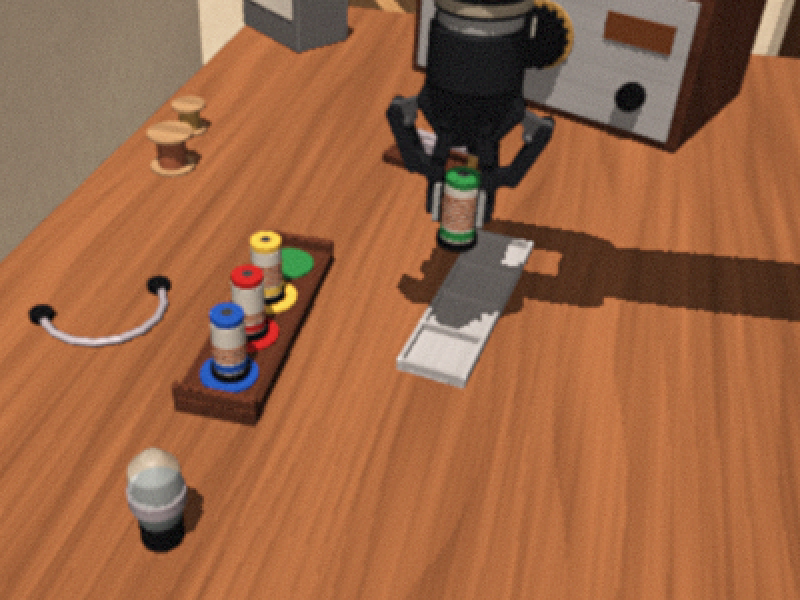

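The side view shows the green coil upright in the pads at about (460,210) in the crop, with the other three coils and the valve undisturbed. I'll lower it into the left pocket and release.

```bash
python3 -m crank '[{"offset":[0,0,0.03],"twist":[0,0,0]},{"offset":[0,0,0.07],"twist":[0,0,0]},{"offset":[0,0,0.1],"twist":[0,0,0]},{"offset":[0,0,0.115],"twist":[0,0,0]},{"offset":[0,0,0.122],"twist":[0,0,0]},{"offset":[0,0,0.1255],"twist":[0,0,0]},{"offset":[0,0,0.1255],"twist":[0,0,0]},{"offset":[0,0,0.1255],"twist":[0,0,0]}]'; python3 -m crank '[{"offset":[0,0,0],"twist":[0,0,0]},{"offset":[0,0,0],"twist":[0,0,0]},{"offset":[0,0,0],"twist":[0,0,0]},{"offset":[0,0,0],"twist":[0,0,0]},{"offset":[0,0,0],"twist":[0,0,0]},{"offset":[0,0,0],"twist":[0,0,0]}]' 1
```

```text
t: 7.52
tool_pos: [0.4628, 0.0441, 0.0275]
tool_rot: [2.221, 2.22, 0.002]
contact_force: [0.2, 0.2, -0.6]
opening: 0.0292
grip_force: 39.9
t: 8.28
tool_pos: [0.4621, 0.0442, 0.0265]
tool_rot: [-2.222, -2.221, 0.0]
contact_force: [0.6, 0.2, -0.5]
opening: 0.0853
grip_force: 0.0
```

```bash
python3 -m crank '[{"offset":[0,0,-0.03],"twist":[0,0,0]},{"offset":[0,0,-0.08],"twist":[0,0,0]},{"offset":[0,0,-0.13],"twist":[0,0,0]},{"offset":[-0.004,0.04,-0.13],"twist":[0,0,0]},{"offset":[-0.008,0.09,-0.13],"twist":[0,0,0]},{"offset":[-0.012,0.14,-0.13],"twist":[0,0,0]},{"offset":[-0.015,0.17,-0.13],"twist":[0,0,0]},{"offset":[-0.016,0.18,-0.13],"twist":[0,0,0]},{"offset":[-0.016,0.18,-0.13],"twist":[0,0,0]},{"offset":[-0.016,0.18,-0.13],"twist":[0,0,0]}]'; python3 - <<'E'
from h import *
cv2.imwrite("pics/s2.png",get_image("side")[80:380,150:550,::-1].repeat(2,0).repeat(2,1))
E
```

```text
t: 9.52
tool_pos: [0.641, 0.0282, 0.1564]
tool_rot: [-2.222, -2.22, 0.001]
contact_force: [-0.6, -0.7, 0.4]
opening: 0.0854
grip_force: 0.0
```

View pics/s2.png

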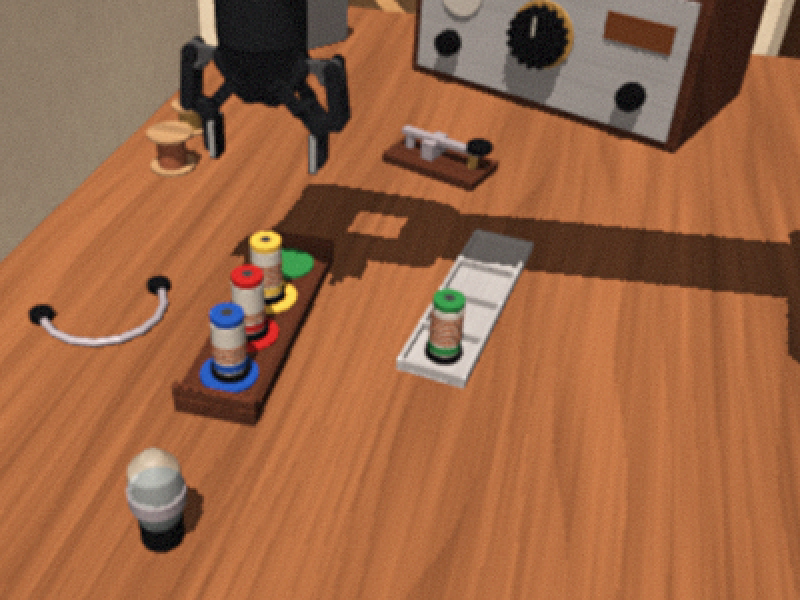

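The green coil now stands upright in the leftmost pocket, at crop (446,327), with its foot clear of the walls. Yellow is next.

```bash
python3 -m crank '[{"offset":[-0.001,0.001,0.04],"twist":[0,0,0]},{"offset":[-0.001,0.001,0.075],"twist":[0,0,0]},{"offset":[-0.001,0.001,0.1],"twist":[0,0,0]},{"offset":[-0.001,0.001,0.114],"twist":[0,0,0]},{"offset":[-0.001,0.001,0.114],"twist":[0,0,0]},{"offset":[-0.001,0.001,0.114],"twist":[0,0,0]}]' && python3 -m crank '[{"offset":[0,0,0],"twist":[0,0,0]},{"offset":[0,0,0],"twist":[0,0,0]},{"offset":[0,0,0],"twist":[0,0,0]},{"offset":[0,0,0],"twist":[0,0,0]},{"offset":[0,0,0],"twist":[0,0,0]},{"offset":[0,0,0],"twist":[0,0,0]},{"offset":[0,0,0],"twist":[0,0,0]},{"offset":[0,0,0],"twist":[0,0,0]}]' 0 40
```

```text
t: 10.32
tool_pos: [0.644, 0.027, 0.0441]
tool_rot: [2.221, 2.219, 0.002]
contact_force: [-0.4, -0.8, 0.5]
opening: 0.0854
grip_force: 0.0
t: 11.32
tool_pos: [0.6434, 0.027, 0.043]
tool_rot: [2.222, 2.22, 0.001]
contact_force: [-0.3, 0.0, 4.8]
opening: 0.029
grip_force: 39.6
```

```bash
python3 -m crank '[{"offset":[0,0,-0.03],"twist":[0,0,0]},{"offset":[0,0,-0.07],"twist":[0,0,0]},{"offset":[0,0,-0.11],"twist":[0,0,0]},{"offset":[-0.008,-0.035,-0.11],"twist":[0,0,0]},{"offset":[-0.018,-0.08,-0.11],"twist":[0,0,0]},{"offset":[-0.028,-0.125,-0.11],"twist":[0,0,0]},{"offset":[-0.038,-0.168,-0.11],"twist":[0,0,0]},{"offset":[-0.0425,-0.188,-0.11],"twist":[0,0,0]},{"offset":[-0.0425,-0.188,-0.11],"twist":[0,0,0]},{"offset":[-0.0425,-0.188,-0.11],"twist":[0,0,0]},{"offset":[-0.0425,-0.188,-0.08],"twist":[0,0,0]},{"offset":[-0.0425,-0.188,-0.04],"twist":[0,0,0]},{"offset":[-0.0425,-0.188,-0.01],"twist":[0,0,0]},{"offset":[-0.0425,-0.188,0.006],"twist":[0,0,0]},{"offset":[-0.0425,-0.188,0.012],"twist":[0,0,0]},{"offset":[-0.0425,-0.188,0.0155],"twist":[0,0,0]},{"offset":[-0.0425,-0.188,0.0155],"twist":[0,0,0]},{"offset":[-0.0425,-0.188,0.0155],"twist":[0,0,0]}]'
```

```text
t: 13.58
tool_pos: [0.4558, -0.0155, 0.0279]
tool_rot: [2.221, 2.22, 0.002]
contact_force: [0.6, 0.2, 0.1]
opening: 0.029
grip_force: 39.8
```

Next: release, then go to red. From (0.4553,-0.0155) to (0.640,0.085) is dy +0.1005, dx +0.1845.

```bash
python3 -m crank '[{"offset":[0,0,0],"twist":[0,0,0]},{"offset":[0,0,0],"twist":[0,0,0]},{"offset":[0,0,0],"twist":[0,0,0]},{"offset":[0,0,0],"twist":[0,0,0]},{"offset":[0,0,0],"twist":[0,0,0]},{"offset":[0,0,0],"twist":[0,0,0]}]' 1; python3 -m crank '[{"offset":[0,0,-0.03],"twist":[0,0,0]},{"offset":[0,0,-0.08],"twist":[0,0,0]},{"offset":[0,0,-0.13],"twist":[0,0,0]},{"offset":[0.02,0.04,-0.13],"twist":[0,0,0]},{"offset":[0.045,0.085,-0.13],"twist":[0,0,0]},{"offset":[0.07,0.13,-0.13],"twist":[0,0,0]},{"offset":[0.09,0.168,-0.13],"twist":[0,0,0]},{"offset":[0.1,0.1845,-0.13],"twist":[0,0,0]},{"offset":[0.1,0.1845,-0.13],"twist":[0,0,0]},{"offset":[0.1,0.1845,-0.13],"twist":[0,0,0]}]'; python3 - <<'E'
from h import *
cv2.imwrite("pics/s3.png",get_image("side")[80:380,150:550,::-1].repeat(2,0).repeat(2,1))
E
```

```text
t: 14.32
tool_pos: [0.455, -0.0153, 0.027]
tool_rot: [-2.222, -2.221, 0.0]
contact_force: [-0.5, -0.2, 0.5]
opening: 0.0854
grip_force: 0.0
t: 15.58
tool_pos: [0.6389, 0.0843, 0.1566]
tool_rot: [-2.222, -2.22, 0.001]
contact_force: [-0.2, -1.0, 0.4]
opening: 0.0855
grip_force: 0.0
```

View pics/s3.png

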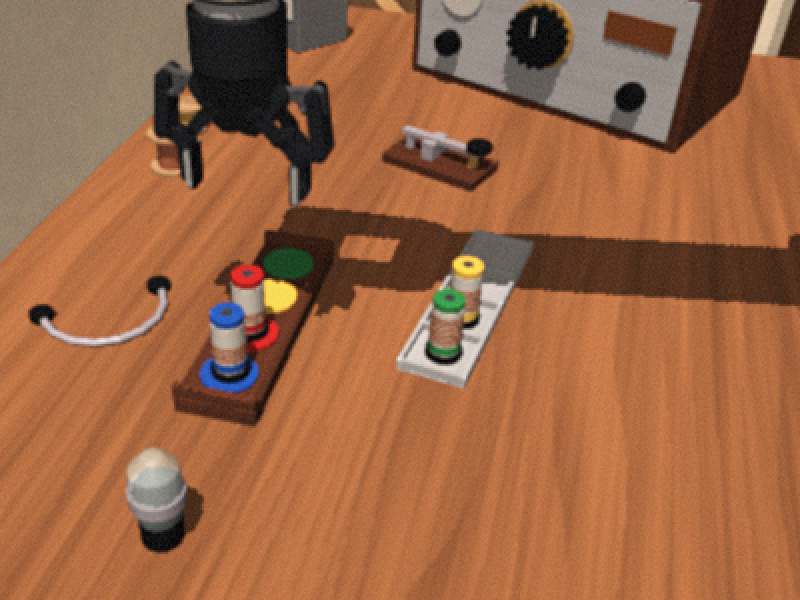

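Yellow stands upright in the second pocket from the left, at crop (467,290), and green is still in place. Now I'll descend on red.

```bash
python3 -m crank '[{"offset":[0,0.001,0.04],"twist":[0,0,0]},{"offset":[0,0.001,0.075],"twist":[0,0,0]},{"offset":[0,0.001,0.1],"twist":[0,0,0]},{"offset":[0,0.001,0.114],"twist":[0,0,0]},{"offset":[0,0.001,0.114],"twist":[0,0,0]},{"offset":[0,0.001,0.114],"twist":[0,0,0]}]' && python3 -m crank '[{"offset":[0,0,0],"twist":[0,0,0]},{"offset":[0,0,0],"twist":[0,0,0]},{"offset":[0,0,0],"twist":[0,0,0]},{"offset":[0,0,0],"twist":[0,0,0]},{"offset":[0,0,0],"twist":[0,0,0]},{"offset":[0,0,0],"twist":[0,0,0]},{"offset":[0,0,0],"twist":[0,0,0]},{"offset":[0,0,0],"twist":[0,0,0]}]' 0 40
```

```text
t: 16.38
tool_pos: [0.6415, 0.0844, 0.0446]
tool_rot: [2.221, 2.219, 0.003]
contact_force: [1.0, 0.2, 0.4]
opening: 0.0854
grip_force: 0.0
t: 17.38
tool_pos: [0.6409, 0.0846, 0.0435]
tool_rot: [2.222, 2.22, 0.001]
contact_force: [-0.1, -0.6, 4.8]
opening: 0.0294
grip_force: 39.7
```

```bash
python3 -m crank '[{"offset":[0,0,-0.03],"twist":[0,0,0]},{"offset":[0,0,-0.07],"twist":[0,0,0]},{"offset":[0,0,-0.11],"twist":[0,0,0]},{"offset":[-0.025,-0.03,-0.11],"twist":[0,0,0]},{"offset":[-0.06,-0.07,-0.11],"twist":[0,0,0]},{"offset":[-0.095,-0.115,-0.11],"twist":[0,0,0]},{"offset":[-0.125,-0.15,-0.11],"twist":[0,0,0]},{"offset":[-0.15,-0.18,-0.11],"twist":[0,0,0]},{"offset":[-0.1595,-0.193,-0.11],"twist":[0,0,0]},{"offset":[-0.1595,-0.193,-0.11],"twist":[0,0,0]},{"offset":[-0.1595,-0.193,-0.11],"twist":[0,0,0]},{"offset":[-0.1595,-0.193,-0.08],"twist":[0,0,0]},{"offset":[-0.1595,-0.193,-0.04],"twist":[0,0,0]},{"offset":[-0.1595,-0.193,-0.01],"twist":[0,0,0]},{"offset":[-0.1595,-0.193,0.006],"twist":[0,0,0]},{"offset":[-0.1595,-0.193,0.012],"twist":[0,0,0]},{"offset":[-0.1595,-0.193,0.0158],"twist":[0,0,0]},{"offset":[-0.1595,-0.193,0.0158],"twist":[0,0,0]},{"offset":[-0.1595,-0.193,0.0158],"twist":[0,0,0]}]'
```

```text
t: 19.75
tool_pos: [0.4482, -0.0751, 0.0281]
tool_rot: [2.221, 2.219, 0.001]
contact_force: [-0.2, 0.0, -0.6]
opening: 0.0291
grip_force: 39.9
```

```bash
python3 -m crank '[{"offset":[0,0,0],"twist":[0,0,0]},{"offset":[0,0,0],"twist":[0,0,0]},{"offset":[0,0,0],"twist":[0,0,0]},{"offset":[0,0,0],"twist":[0,0,0]},{"offset":[0,0,0],"twist":[0,0,0]},{"offset":[0,0,0],"twist":[0,0,0]}]' 1; python3 -m crank '[{"offset":[0,0,-0.03],"twist":[0,0,0]},{"offset":[0,0,-0.08],"twist":[0,0,0]},{"offset":[0,0,-0.13],"twist":[0,0,0]},{"offset":[0.035,0.03,-0.13],"twist":[0,0,0]},{"offset":[0.08,0.068,-0.13],"twist":[0,0,0]},{"offset":[0.125,0.107,-0.13],"twist":[0,0,0]},{"offset":[0.17,0.145,-0.13],"twist":[0,0,0]},{"offset":[0.205,0.176,-0.13],"twist":[0,0,0]},{"offset":[0.2195,0.188,-0.13],"twist":[0,0,0]},{"offset":[0.2195,0.188,-0.13],"twist":[0,0,0]},{"offset":[0.2195,0.188,-0.13],"twist":[0,0,0]}]'; python3 - <<'E'
from h import *
cv2.imwrite("pics/s4.png",get_image("side")[80:380,150:550,::-1].repeat(2,0).repeat(2,1))
E
```

```text
t: 20.5
tool_pos: [0.4474, -0.0748, 0.0272]
tool_rot: [-2.222, -2.221, 0.0]
contact_force: [-0.1, 0.7, 0.4]
opening: 0.0855
grip_force: 0.0
t: 21.88
tool_pos: [0.6349, 0.1435, 0.157]
tool_rot: [-2.223, -2.219, 0.002]
contact_force: [-1.0, -0.3, -1.1]
opening: 0.0851
grip_force: 0.0
```

View pics/s4.png

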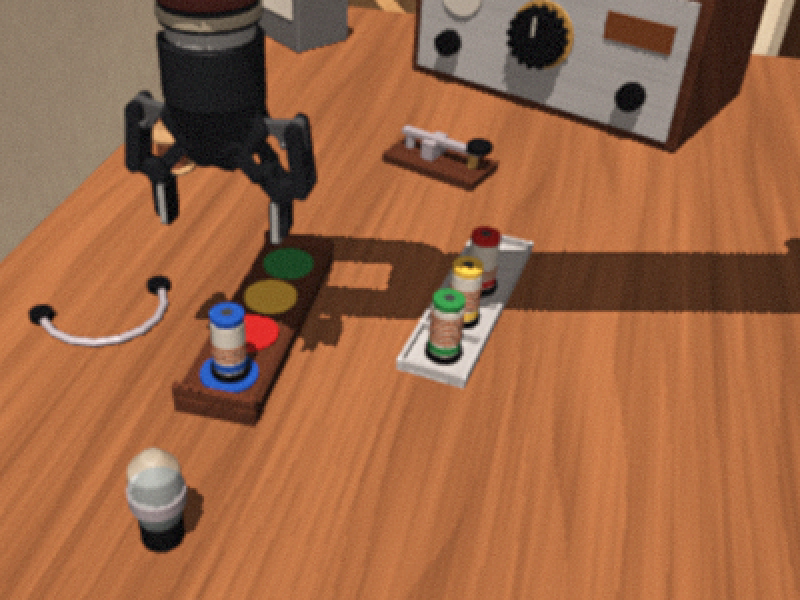

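Red stands upright in the third pocket, at crop (486,260). Only blue is left on the rack, at (228,343).

```bash
python3 -m crank '[{"offset":[0.001,0,0.04],"twist":[0,0,0]},{"offset":[0.001,0,0.075],"twist":[0,0,0]},{"offset":[0.001,0,0.1],"twist":[0,0,0]},{"offset":[0.001,0,0.1145],"twist":[0,0,0]},{"offset":[0.001,0,0.1145],"twist":[0,0,0]},{"offset":[0.001,0,0.1145],"twist":[0,0,0]}]' && python3 -m crank '[{"offset":[0,0,0],"twist":[0,0,0]},{"offset":[0,0,0],"twist":[0,0,0]},{"offset":[0,0,0],"twist":[0,0,0]},{"offset":[0,0,0],"twist":[0,0,0]},{"offset":[0,0,0],"twist":[0,0,0]},{"offset":[0,0,0],"twist":[0,0,0]},{"offset":[0,0,0],"twist":[0,0,0]},{"offset":[0,0,0],"twist":[0,0,0]}]' 0 40
```

```text
t: 22.68
tool_pos: [0.6366, 0.1454, 0.0444]
tool_rot: [2.221, 2.219, 0.003]
contact_force: [0.6, -0.1, -0.2]
opening: 0.0853
grip_force: 0.0
t: 23.68
tool_pos: [0.636, 0.1456, 0.0432]
tool_rot: [2.222, 2.22, 0.001]
contact_force: [-0.2, 0.2, 4.4]
opening: 0.0292
grip_force: 39.6
```

```bash
python3 -m crank '[{"offset":[0,0,-0.03],"twist":[0,0,0]},{"offset":[0,0,-0.07],"twist":[0,0,0]},{"offset":[0,0,-0.11],"twist":[0,0,0]},{"offset":[-0.025,-0.017,-0.11],"twist":[0,0,0]},{"offset":[-0.065,-0.045,-0.11],"twist":[0,0,0]},{"offset":[-0.11,-0.077,-0.11],"twist":[0,0,0]},{"offset":[-0.155,-0.108,-0.11],"twist":[0,0,0]},{"offset":[-0.2,-0.14,-0.11],"twist":[0,0,0]},{"offset":[-0.24,-0.168,-0.11],"twist":[0,0,0]},{"offset":[-0.27,-0.189,-0.11],"twist":[0,0,0]},{"offset":[-0.28,-0.196,-0.11],"twist":[0,0,0]},{"offset":[-0.28,-0.196,-0.11],"twist":[0,0,0]},{"offset":[-0.28,-0.196,-0.11],"twist":[0,0,0]}]'; python3 -m crank '[{"offset":[0,0,0.03],"twist":[0,0,0]},{"offset":[0,0,0.07],"twist":[0,0,0]},{"offset":[0,0,0.1],"twist":[0,0,0]},{"offset":[0,0,0.115],"twist":[0,0,0]},{"offset":[0,0,0.122],"twist":[0,0,0]},{"offset":[0,0,0.1255],"twist":[0,0,0]},{"offset":[0,0,0.1255],"twist":[0,0,0]},{"offset":[0,0,0.1255],"twist":[0,0,0]}]'
```

```text
t: 25.3
tool_pos: [0.4398, -0.1335, 0.1524]
tool_rot: [-2.221, -2.221, -0.0]
contact_force: [0.1, -0.1, -1.0]
opening: 0.0293
grip_force: 39.8
t: 26.3
tool_pos: [0.4401, -0.1347, 0.0282]
tool_rot: [2.221, 2.219, 0.001]
contact_force: [-0.5, 0.1, -1.1]
opening: 0.029
grip_force: 39.8
```

```bash
python3 -m crank '[{"offset":[0,0,0],"twist":[0,0,0]},{"offset":[0,0,0],"twist":[0,0,0]},{"offset":[0,0,0],"twist":[0,0,0]},{"offset":[0,0,0],"twist":[0,0,0]},{"offset":[0,0,0],"twist":[0,0,0]},{"offset":[0,0,0],"twist":[0,0,0]}]' 1; python3 -m crank '[{"offset":[0,0,-0.03],"twist":[0,0,0]},{"offset":[0,0,-0.08],"twist":[0,0,0]},{"offset":[0,0,-0.13],"twist":[0,0,0]},{"offset":[-0.04,0,-0.15],"twist":[0,0,0]},{"offset":[-0.09,0,-0.17],"twist":[0,0,0]},{"offset":[-0.14,0,-0.18],"twist":[0,0,0]},{"offset":[-0.19,0,-0.18],"twist":[0,0,0]},{"offset":[-0.23,0,-0.18],"twist":[0,0,0]},{"offset":[-0.23,0,-0.18],"twist":[0,0,0]},{"offset":[-0.23,0,-0.18],"twist":[0,0,0]}]'; python3 - <<'E'
from h import *
cv2.imwrite("pics/s5.png",get_image("side")[80:380,150:550,::-1].repeat(2,0).repeat(2,1))
cv2.imwrite("pics/t5.png",get_image("top")[120:360,230:550,::-1].repeat(2,0).repeat(2,1))
E
```

```text
t: 27.05
tool_pos: [0.4394, -0.1343, 0.0272]
tool_rot: [-2.222, -2.221, 0.0]
contact_force: [-0.5, 0.2, -0.1]
opening: 0.0854
grip_force: 0.0
t: 28.3
tool_pos: [0.4391, -0.3637, 0.2068]
tool_rot: [-2.222, -2.22, -0.001]
contact_force: [-0.3, -0.1, -0.2]
opening: 0.0854
grip_force: 0.0
```

View pics/s5.png

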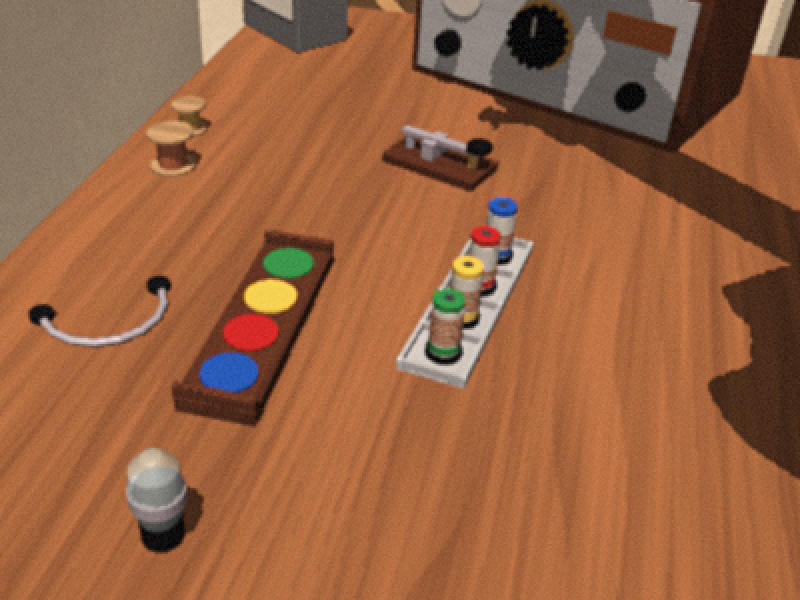

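View pics/t5.png

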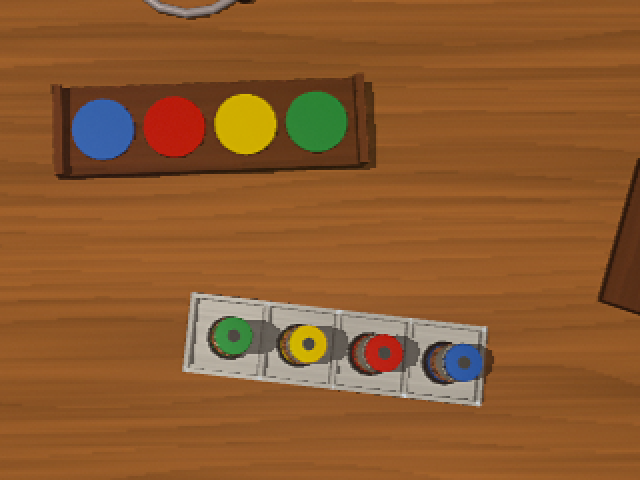

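Both views show green, yellow, red and blue from left to right, each upright in its own pocket (top crop, x = 233 to 463). The rack is empty, the valve hasn't moved, and the arm is clear.

```bash
python3 -c "
from station import *
print(finish_job())"
```

```text
the job is handed in; nothing more can be done
None
```

All four coils now stand upright in the tray in reverse order (green, yellow, red, blue from left to right), the glass valve was not touched, and the job was handed in at about 28 s of the 96 s allowed.

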